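# Draw a strip tile out of its case

## Robot

A 7-joint arm with a two-finger parallel gripper is mounted at the origin on the work surface. World frame = base frame: x ahead of the robot, y to its left, z up, the work surface at z = 0. Lengths are in m, angles in rad, forces in N, time in s.
With the tool pointing down it reaches from about 0.425 to 0.875 m from the base axis. Payload 8.4 kg.
Tool frame: the origin (TCP) lies midway between the tips of the shut fingers; the grasp point (between the pads) lies 19 mm behind it; z points along the fingers, y is the line along which they close (so a half turn about z gives the same grasp; the last joint's range is limited). The gripper opens to 85 mm and grips with 20 to 120 N. Pads are 22 mm wide; open, the fingers measure 114 mm over their backs; the gripper's body (76 mm by 85 mm) begins 54 mm behind the grasp point. The pads swing forward as they close: fully open they stand 13 mm farther back than shut.
Start: joints at [1.004, 0.333, 0.04, 1.465, -0.013, 1.343, -0.059], TCP at [0.293, -0.58, 0.231] pointing down, gripper open.
Joint ranges: [-2.58, 2.58], [-0.38, 2.09], [-1.3, 1.39], [0.25, 2.4], [-1.5, 4.64], [0.08, 2.09], [-2.65, 2.65]. Speed limits (rad/s): [2.22, 2.22, 2.79, 2.79, 3.14, 3.14, 3.14].

## Interface

Orientations are given as a 3x3 rotation matrix whose columns are the frame's x, y, z axes.
In Python, from station import get_state, get_image, camera_info, finish_job gives the robot as it stands.
- The arm moves only by the tool arm_command, never from a script. Its arguments are lists of equal length, an entry for each row: "delta_pos": the shift along the tool's x, y, z in mm, a list of three; "dr": the turn, a rotation vector about the tool's x, y, z in degrees, a list of three. A call has 1 to 20 rows; each row shifts and turns the commanded pose from where the row before left it, along the tool's axes as they then stand; what a row does not reach is not made up. A row lasts 1/12 s, in which the tool goes at most 41.7 mm and 7.16 degrees, less where a joint would pass 70% of its speed; a pose out of reach is approached as far as the arm can. A call with a gripper value outside its range is refused whole. "fingers" is the closure, from 0 (fully open) to 1 (shut), set as the call begins (left out, the last holds). The fingers move at their own pace and stop on an object; "squeeze" is the grip in N (left out, the last holds). Time passes only in rows, so rows that do not move let the fingers close. It gives the time, the measured TCP pose, the force, the opening and the grip force at its end, in the units of the state.
- get_state(): the state, without advancing time (a new reading comes with each control period).
- get_image(name): name is "side" or "top"; returns the picture (420x560x3 uint8, blue, green, red); there is no depth.
- camera_info(name): a dict with "mtx" (3x3 intrinsics, pixels), "extrinsics" (4x4, takes a point from world to camera coordinates). Camera axes: x right, y down, z forward; pixel columns grow to the right and rows downward; lengths in m; the calibration is good to about 2 mm. A picture is of the moment at which its call begins. camera_info takes no time and is no camera call.
- finish_job(): hands the job in; it is judged then, once.
The state is a dict: "time": time; "joint_positions": joint angles; "joint_vel": joint speeds; "joint_torque": joint torques, N m; "tcp_pos": TCP position; "orientation": TCP orientation; "contact_force": force on the tool from outside, world axes, zero at the start; "wrist_torque": the same for the moment, N m; "width": opening from 0.0 (shut) to 1.0 (fully open); "gripper_force": force on a finger pad.
Only numpy, scipy, OpenCV 4.12 (cv2) and the standard library are available. Lean on these libraries where they do the work, as an engineer would, in place of code of your own. Each camera call takes 0.05 s, during which the arm holds its last target. There are 200 camera calls.

## Task

Take the long terracotta strip tile out of the shallow wooden case through the cut-out in its fixed cover: the cut-out is shorter than the tile, so bring it out slanting, one end first, without forcing it against the case. Then hold it level and still, a hand's width above the cover and over the cut-out, with nothing but the gripper carrying it, and finish while holding it there. Leave the short tile in the case and everything else where it lies.

Things in the scene. Friction and masses are not known exactly. Their poses are not given: they have to be found in the camera images.
- strip_tile: the long terracotta strip tile, 240 x 40 x 20 mm (x, y, z), 0.3 to 0.52 kg, lying flat in the case on the two cross battens, roughly along the case's length, seen through the cut-out with both ends under the cover. Origin: centre of its underside; x along its length, z up through its top face
- tile_end_a (a point): middle of the tile's end face at its +x end, 10 mm above its underside
- tile_end_b (a point): middle of the tile's end face at its -x end, 10 mm above its underside
- case: the shallow wooden tile case, fixed. Outside 376 x 246 mm (x, y), 76 mm high; origin: centre of its underside, on the table; x along its length, away from the robot. Walls 8 mm, inside 360 x 230 mm; floor top 6 mm above the table. Two battens 16 mm wide (x) cross the floor at x = +50 and -50 mm, their tops 18 mm above the table.
- case_opening (a point): centre of the cut-out, at the level of the top face of the cover (76 mm above the table), axes as the case's. The cover is 6 mm thick (from 70 to 76 mm above the table), fixed, with this one cut-out of 195 mm (x) by 170 mm (y) in its middle; the case's space goes on under the cover out to the walls
- half_tile: a short terracotta tile 130 x 40 x 20 mm lying in the case beside the strip tile, along the case's +y long wall, partly under the cover; leave alone
- wood_block: a loose wooden block 45 x 30 x 12 mm lying on top of the case's cover at its +x end; leave alone
- tile_stack: a stack of three square tiles 140 x 140 mm, 60 mm high, on the table left of the case; leave alone
- hammer: a hammer lying on the table right of the case; leave alone
- pail: a grey pail 120 mm across and 110 mm high, on the table right of the case; leave alone
- mould: an empty wooden mould frame 200 x 150 x 30 mm on the table left of the case; leave alone
- jar: an amber glass jar 70 mm across and 90 mm high, on the table right of the case; leave alone

How it is judged:
On the way:
1. the tile slants through the cut-out: one end above the cover, the other still below it (((height (world z) of tile_end_a above 0.09 m and height (world z) of tile_end_b below 0.07 m) or (height (world z) of tile_end_b above 0.09 m and height (world z) of tile_end_a below 0.07 m))), for 0.1 s.
At the end, for the whole second after the job is handed in: the strip tile is held in the gripper, top face up and level within 15 degrees, at rest, both ends at least 55 mm above the cover's top and under 350 mm above the table, its middle within 80 mm (horizontally) of the cut-out's centre, not touching the case (height (world z) of tile_end_a between 0.131 and 0.35 m and height (world z) of tile_end_b between 0.131 and 0.35 m and angle between strip_tile's own z axis and vertical below 0.26 rad and horizontal distance between strip_tile and case_opening below 0.08 m and contact force between strip_tile and the fingers above 2 N and contact force between strip_tile and case below 0.2 N and linear speed of strip_tile below 0.03 m/s and angular speed of strip_tile below 0.2 rad/s); the arm keeps its last pose, push and grip.
It fails at once if the tile is forced against the case (over 60 N) (contact force between strip_tile and case above 60 N).
It fails at once if another thing is disturbed (moved over 25 mm) (distance of any of half_tile, wood_block, tile_stack, hammer, pail, mould, jar from where it was at the start of the episode above 0.025 m).
It also fails if it takes over 38 s, if anything falls off the work surface, if the arm or the gripper's body presses on something with over 40 N, if the wrist force passes 120 N, or if a joint passes its speed limit or range.

## Working session

There is one attempt and no reset: what is moved stays moved. The work goes in short steps, Python scripts to look and compute and a tool call to move; the robot and the scene stay as the last step left them, time stands still between calls to the robot, and variables do not carry over. Pictures are saved under pics/ and viewed, at most 10 in all, crops included, and the job is handed in when it is done.

Besides the shell and the picture viewer there is one more tool, called after "Call:" as name(argument=value, ...) on one line, values as JSON. arm_command: Moves the arm, as the interface text tells. Its arguments: {"type":"object","properties":{"delta_pos":{"type":"array","items":{"type":"array","items":{"type":"number"}}},"dr":{"type":"array","items":{"type":"array","items":{"type":"number"}}},"fingers":{"type":"number"},"squeeze":{"type":"number"}},"required":["delta_pos","dr"]}

```bash
mkdir -p pics; python3 - <<'E'
from station import *
import cv2,numpy as np
for n in ("top","side"):
    cv2.imwrite(f"pics/{n}0.png",get_image(n)); c=camera_info(n); print(n,np.round(c["mtx"],1).tolist(),np.round(c["extrinsics"],4).tolist())
s=get_state(); print(s["time"],s["tcp_pos"],np.round(s["orientation"],3).tolist(),s["width"])
E
```

```text
top [[420.0, 0.0, 274.0], [0.0, 420.0, 208.4], [0.0, 0.0, 1.0]] [[-0.0067, -0.9999, -0.0127, 0.0183], [-0.9966, 0.0077, -0.0819, 0.5158], [0.082, 0.0121, -0.9966, 1.2759], [0.0, 0.0, 0.0, 1.0]]
side [[485.9, 0.0, 279.6], [0.0, 485.9, 211.6], [0.0, 0.0, 1.0]] [[-0.931, -0.3647, 0.0152, 0.4857], [-0.285, 0.7004, -0.6544, 0.1922], [0.228, -0.6136, -0.756, 1.2479], [0.0, 0.0, 0.0, 1.0]]
0.1 [ 0.29291116 -0.57979269  0.23051976] [[0.893, 0.451, -0.001], [0.451, -0.893, 0.001], [-0.0, -0.001, -1.0]] 1.0008724067086558
```

View pics/top0.png

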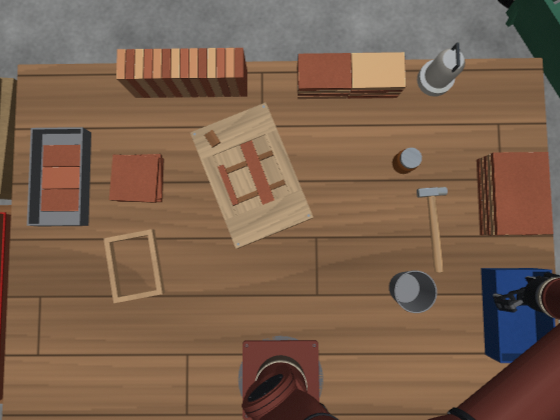

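View pics/side0.png

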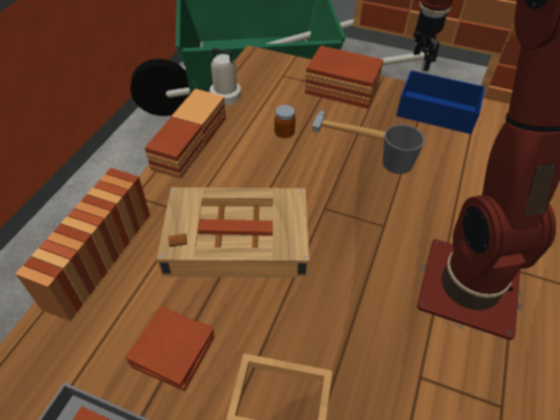

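The case is seen in the top view at about (252,175), with the strip from (245,142) to (272,200) and the half tile left of it. In the side view the strip runs along (200–272, 227). Next I measure.

```bash
cat > h.py <<'E'
from station import *
import cv2,numpy as np
def cam(n):
    c=camera_info(n);E=np.array(c["extrinsics"]);return np.array(c["mtx"]),E[:3,:3],E[:3,3]
def ray(n,p,z):
    K,R,t=cam(n);o=-R.T@t;out=[]
    for q in np.atleast_2d(p).astype(float):
        d=R.T@np.linalg.solve(K,[*q,1]);out.append(o+d*(z-o[2])/d[2])
    return np.array(out)
def two(p,q):
    A=[];b=[]
    for n,x in(("top",p),("side",q)):
        K,R,t=cam(n);o=-R.T@t;d=R.T@np.linalg.solve(K,[*x,1]);d/=np.linalg.norm(d)
        P=np.eye(3)-np.outer(d,d);A.append(P);b.append(P@o)
    return np.linalg.solve(sum(A),sum(b))
def masks(im):
    hsv=cv2.cvtColor(im,cv2.COLOR_BGR2HSV);return cv2.inRange(hsv,(0,135,50),(9,255,255))|cv2.inRange(hsv,(172,135,50),(180,255,255)),hsv
E
python3 - <<'E'
from h import *
for n,(x0,y0,x1,y1) in (("top",(180,95,320,255)),("side",(150,180,320,285))):
    im=cv2.imread(f"pics/{n}0.png");m,h=masks(im)
    k=np.zeros_like(m);k[y0:y1,x0:x1]=m[y0:y1,x0:x1]
    cs,_=cv2.findContours(k,cv2.RETR_EXTERNAL,cv2.CHAIN_APPROX_NONE)
    for c in cs:
        if cv2.contourArea(c)>30: 
            r=cv2.minAreaRect(c);print(n,r,cv2.boxPoints(r).round(1).tolist())
            cv2.drawContours(im,[c],-1,(255,255,0),1) if 0 else None
    f=4
    cv2.imwrite(f"pics/{n}c.png",np.hstack([cv2.resize(im[y0:y1,x0:x1],None,fx=f,fy=f,interpolation=cv2.INTER_CUBIC)]) if n=="side" else cv2.resize(im[y0+5:y1-10,x0:x1],None,fx=f,fy=f,interpolation=cv2.INTER_CUBIC))
E
```

```text
top ((228.21466064453125, 184.50637817382812), (40.8533821105957, 6.174527645111084), 68.49856567382812) [[217.89999389648438, 166.60000610351562], [223.60000610351562, 164.39999389648438], [238.60000610351562, 202.39999389648438], [232.8000030517578, 204.60000610351562]]
top ((256.51629638671875, 171.99398803710938), (63.558528900146484, 12.989558219909668), 69.67686462402344) [[239.39999389648438, 144.39999389648438], [251.60000610351562, 139.89999389648438], [273.6000061035156, 199.5], [261.5, 204.10000610351562]]
side ((235.0, 227.0), (14.0, 72.0), 90.0) [[199.0, 220.0], [271.0, 220.0], [271.0, 234.0], [199.0, 234.0]]
```

View pics/topc.png

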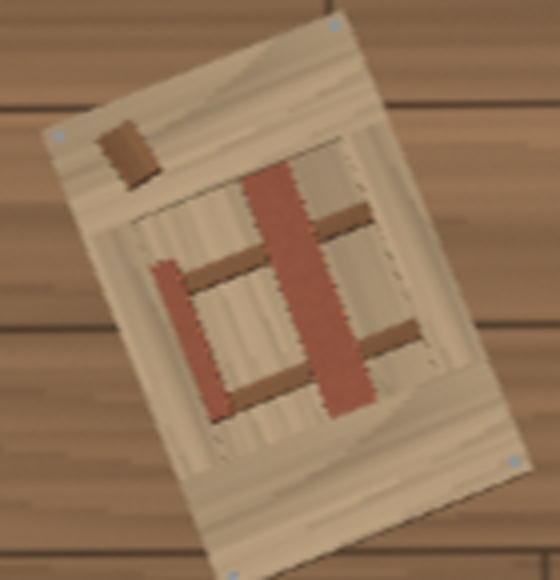

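View pics/sidec.png

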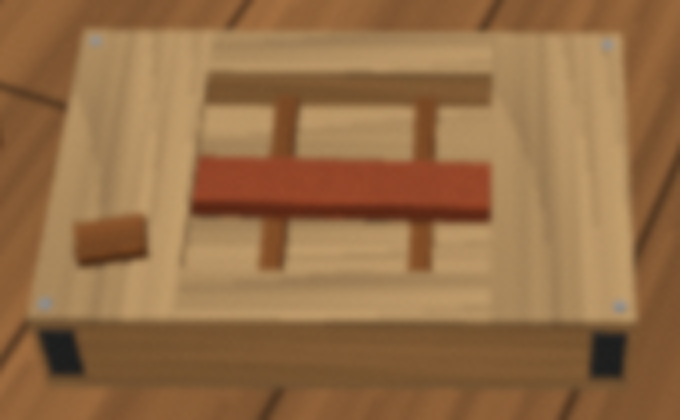

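The top crop shows the cover's corner nails at crop (57,136), (335,26), (514,462), (233,576). The strip's long edges run (242,180)→(330,418) and (290,160)→(378,400), with both ends cut off by the cover. The side crop shows nails at (95,41), (607,45), (619,307), (45,304), and the strip's top face from (195,157) to (490,207).

```bash
python3 - <<'E'
from h import *
np.set_printoptions(precision=4,suppress=True)
for n in("top","side"):
    K,R,t=cam(n);print(n,-R.T@t)
T=np.array([(57,136),(335,26),(514,462),(233,576)])/4+[180-.4,100-.4]
S=np.array([(45,304),(95,41),(607,45),(619,307)])/4+[150-.4,180-.4]
N=np.array([two(a,b) for a,b in zip(T,S)]);print(N)
c=N.mean(0);ax=(N[0]+N[1]-N[2]-N[3])[:2];ax/=np.linalg.norm(ax);ay=np.array([-ax[1],ax[0]])
print("case centre",c,"yaw",np.degrees(np.arctan2(ax[1],ax[0])))
Z=lambda n,p:ray(n,p,.076)
print(Z("top",T).mean(0),Z("side",S).mean(0))
loc=lambda P:np.c_[(P[:,:2]-c[:2])@ax,(P[:,:2]-c[:2])@ay]
print("nails",loc(N))
# tile edges
te=np.array([(242,180),(330,418),(290,160),(378,400)])/4+[180-.4,100-.4]
se=np.array([(196,157),(490,164),(194,205),(490,209)])/4+[150-.4,180-.4]
print("tile top",loc(ray("top",te,.038)));print("tile side",loc(ray("side",se,.038)))
# tile top-face sharp line height: intersect edge planes from the two views (+y and -y edges)
mt=te.reshape(2,2,2).mean((0,1));print("tri mid",two(te.mean(0),se.mean(0)))
ce=np.array([(135,220),(340,137),(470,365),(195,470)])/4+[180-.4,100-.4]
print("cut top",loc(Z("top",ce)))
cs=np.array([(213,38),(492,35),(495,315),(180,310)])/4+[150-.4,180-.4]
hs=np.array([(152,265),(178,261),(234,412),(214,423)])/4+[180-.4,100-.4]
print("half",loc(ray("top",hs,.026)), "block",loc(ray("top",np.array([[128,150]])/4+[180,100],.088)))
E
```

```text
top [ 0.4095 -0.0012  1.314 ]
side [0.2224 0.8082 1.0618]
[[ 0.7392  0.2535  0.0767]
 [ 0.8224  0.0442  0.0751]
 [ 0.4912 -0.0865  0.0757]
 [ 0.4088  0.1211  0.075 ]]
case centre [0.6154 0.0831 0.0756] yaw 21.691673065468105
[0.6149 0.083  0.076 ] [0.6158 0.0835 0.076 ]
nails [[ 0.178   0.1126]
 [ 0.178  -0.1126]
 [-0.1781 -0.1117]
 [-0.1779  0.1117]]
tile top [[ 0.1036 -0.0039]
 [-0.0933  0.0021]
 [ 0.1041 -0.0441]
 [-0.0943 -0.037 ]]
tile side [[ 0.1051 -0.0393]
 [-0.0965 -0.0345]
 [ 0.1021  0.0028]
 [-0.0967  0.0049]]
tri mid [0.6274 0.0656 0.0329]
cut top [[ 0.096   0.0817]
 [ 0.0965 -0.0841]
 [-0.0997 -0.1089]
 [-0.0953  0.1089]]
half [[ 0.0708  0.0857]
 [ 0.0661  0.0658]
 [-0.0599  0.069 ]
 [-0.062   0.0865]] block [[0.1425 0.0658]]
```

Call:
arm_command(delta_pos=[[33.3,-23.7,0],[33.3,-23.7,0],[33.3,-23.7,0],[33.3,-23.7,0],[33.3,-23.7,0],[33.3,-23.7,0],[33.3,-23.7,0],[33.3,-23.7,0],[33.3,-23.7,0],[33.3,-23.7,0],[33.3,-23.7,0],[33.3,-23.7,0],[33.3,-23.7,0],[33.3,-23.7,0],[33.3,-23.7,0],[33.3,-23.7,0],[33.3,-23.7,0],[33.3,-23.7,0],[0,0,0],[0,0,0]], dr=[[0,0,0],[0,0,0],[0,0,0],[0,0,0],[0,0,0],[0,0,0],[0,0,0],[0,0,0],[0,0,0],[0,0,0],[0,0,0],[0,0,0],[0,0,0],[0,0,0],[0,0,0],[0,0,0],[0,0,0],[0,0,0],[0,0,6.6],[0,0,0]], fingers=0.3)

```text
time: 1.77
tcp_pos: [0.6357, 0.0743, 0.2302]
orientation: [[0.939, 0.345, -0.002], [0.345, -0.939, 0.001], [-0.001, -0.002, -1.0]]
contact_force: [-0.1, -1.6, 0.3]
width: 0.696
gripper_force: 0.0
```

Call:
arm_command(delta_pos=[[-0.7,2.8,20],[0,0,30],[0,0,30],[0,0,30],[0,0,30],[0,0,10],[0,0,0],[0,0,0]], dr=[[0,0,0],[0,0,0],[0,0,0],[0,0,0],[0,0,0],[0,0,0],[0,0,0],[0,0,0]])

```text
time: 2.43
tcp_pos: [0.6362, 0.0672, 0.0821]
orientation: [[0.938, 0.346, 0.0], [0.346, -0.938, -0.0], [-0.0, 0.0, -1.0]]
contact_force: [-0.1, 0.5, 1.5]
width: 0.699
gripper_force: 0.0
```

```bash
python3 - <<'E'
from h import *
s=get_state();print(s["time"],np.round(s["tcp_pos"],4),s["contact_force"],s["wrist_torque"],np.round(s["joint_positions"],2))
a=get_image("side");b=get_image("top")
f=lambda i:cv2.resize(i,None,fx=3,fy=3,interpolation=cv2.INTER_CUBIC)
cv2.imwrite("pics/hov.png",np.hstack([f(a[130:300,150:280]),f(b[90:260,190:320])]))
E
```

```text
2.4333 [0.6362 0.0672 0.0821] [-0.05161782  0.49661975  1.52196393] [-0.02196149  0.01006798  0.04929797] [ 0.14  0.46 -0.4   1.64  0.2   1.08 -1.54]
```

View pics/hov.png

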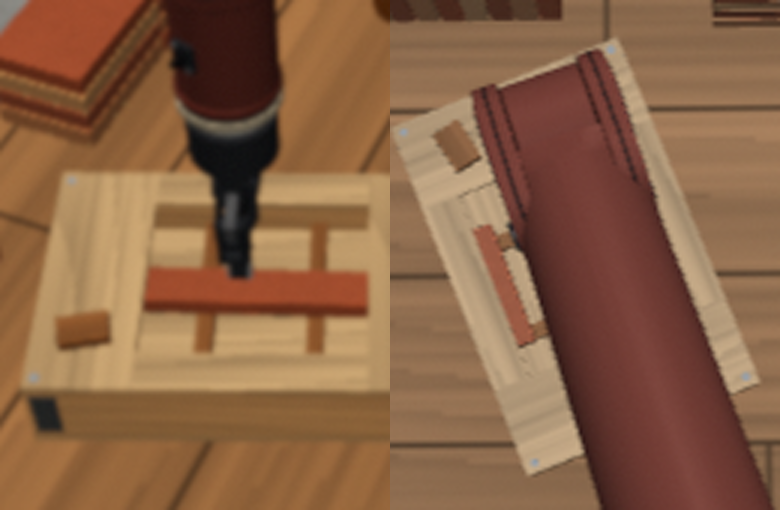

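The side view shows the fingers over the strip, about 4 mm off laterally; the top view is blocked by the arm. I correct the offset and go down.

Call:
arm_command(delta_pos=[[1.5,-3.9,0],[0,0,12],[0,0,16],[0,0,16],[0,0,12],[0,0,8],[0,0,6],[0,0,0],[0,0,0]], dr=[[0,0,0],[0,0,0],[0,0,0],[0,0,0],[0,0,0],[0,0,0],[0,0,0],[0,0,0],[0,0,0]])

```text
time: 3.28
tcp_pos: [0.6363, 0.0724, 0.0115]
orientation: [[0.938, 0.345, 0.0], [0.345, -0.938, 0.0], [0.0, -0.0, -1.0]]
contact_force: [-0.6, -1.1, 0.1]
width: 0.701
gripper_force: 0.0
```

Call:
arm_command(delta_pos=[[0,0,0],[0,0,0],[0,0,0],[0,0,0],[0,0,0],[0,0,0],[0,0,0],[0,0,0],[0,0,0]], dr=[[0,0,0],[0,0,0],[0,0,0],[0,0,0],[0,0,0],[0,0,0],[0,0,0],[0,0,0],[0,0,0]], fingers=1, squeeze=100)

```text
time: 4.03
tcp_pos: [0.637, 0.0722, 0.0128]
orientation: [[0.939, 0.345, 0.002], [0.345, -0.939, 0.0], [0.002, 0.001, -1.0]]
contact_force: [-1.5, -0.7, 6.5]
width: 0.448
gripper_force: 101.8
```

```bash
python3 - <<'E'
from h import *
s=get_state();print(s["time"],np.round(s["tcp_pos"],4),s["contact_force"],s["wrist_torque"],s["gripper_force"],s["width"]*85)
E
```

```text
4.0333 [0.637  0.0722 0.0128] [-1.48929253 -0.68058364  6.46795701] [-0.10442174  0.28165232  0.01794665] 101.76589608192444 38.10547521499504
```

Call:
arm_command(delta_pos=[[0,0,-2],[0,0,-4],[0,0,-4],[0,0,-2],[0,0,0],[0,0,0],[0,0,0],[0,0,0]], dr=[[0,0,0],[0,0,0],[0,0,0],[0,0,0],[0,0,0],[0,0,0],[0,0,0],[0,0,0]])

```text
time: 4.7
tcp_pos: [0.6359, 0.0722, 0.023]
orientation: [[0.938, 0.345, -0.0], [0.345, -0.938, -0.0], [-0.0, -0.0, -1.0]]
contact_force: [0.2, 0.5, -4.1]
width: 0.45
gripper_force: 100.7
```

```bash
python3 - <<'E'
from h import *
s=get_state();print(s["time"],np.round(s["tcp_pos"],4),s["contact_force"],s["wrist_torque"],s["gripper_force"])
a=get_image("side");cv2.imwrite("pics/l1.png",cv2.resize(a[150:285,150:320],None,fx=4,fy=4,interpolation=cv2.INTER_CUBIC))
E
```

```text
4.7 [0.6359 0.0722 0.023 ] [ 0.1601438   0.45211928 -4.14186717] [-0.01810076  0.00779255 -0.02874572] 100.6520426273346
```

View pics/l1.png

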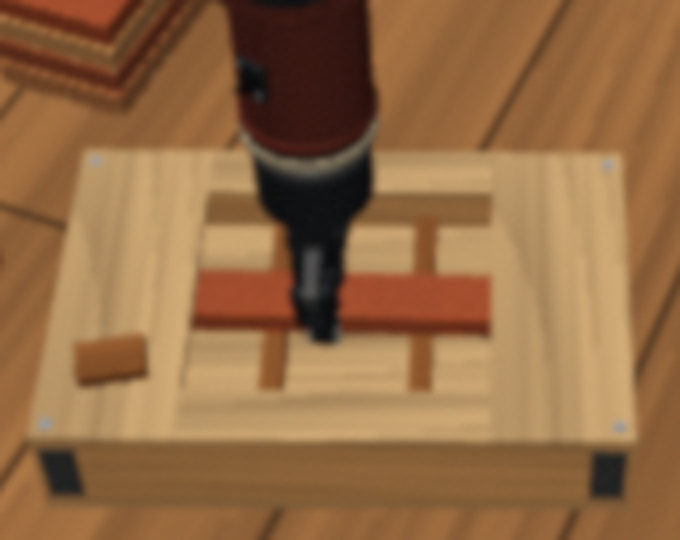

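The strip hangs free of the battens and level. The wrist moment is near zero, so its centre is close to the grasp. I slide 35 mm toward -x and look for the +x end.

Call:
arm_command(delta_pos=[[-4,0,0],[-9,0,-1],[-9,0,-1],[-9,0,0],[-4,0,0],[0,0,0],[0,0,0],[0,0,0]], dr=[[0,0,0],[0,0,0],[0,0,0],[0,0,0],[0,0,0],[0,0,0],[0,0,0],[0,0,0]])

```text
time: 5.42
tcp_pos: [0.6036, 0.0602, 0.0256]
orientation: [[0.939, 0.345, 0.001], [0.345, -0.939, 0.0], [0.001, 0.0, -1.0]]
contact_force: [-0.2, 0.8, -4.1]
width: 0.449
gripper_force: 100.7
```

```bash
python3 - <<'E'
from h import *
s=get_state();print(s["time"],np.round(s["tcp_pos"],4),s["contact_force"],s["wrist_torque"],s["gripper_force"])
a=get_image("side");cv2.imwrite("pics/l2.png",cv2.resize(a[150:285,150:320],None,fx=4,fy=4,interpolation=cv2.INTER_CUBIC))
m,_=masks(a);ys,xs=np.nonzero(m[215:238,180:290]);print(xs.min()+180,xs.max()+180,ys.min()+215,ys.max()+215)
E
```

```text
5.4167 [0.6036 0.0602 0.0256] [-0.21544494  0.75812845 -4.13594265] [-0.01755248  0.01376032 -0.02450941] 100.65716028213501
199 271 217 232
```

View pics/l2.png

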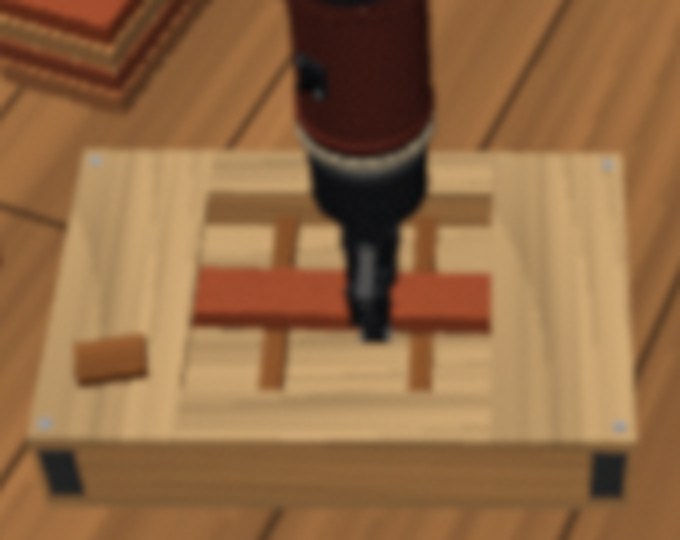

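The +x end is still just under the cover, so the tile's centre started at about +15 to +22 mm. I slide 25 mm more.

Call:
arm_command(delta_pos=[[-3,0,0],[-7,0,0],[-7,0,0],[-5,0,0],[-3,0,0],[0,0,0],[0,0,0],[0,0,0]], dr=[[0,0,0],[0,0,0],[0,0,0],[0,0,0],[0,0,0],[0,0,0],[0,0,0],[0,0,0]])

```text
time: 6.13
tcp_pos: [0.5801, 0.0516, 0.0255]
orientation: [[0.938, 0.345, 0.0], [0.345, -0.938, 0.0], [0.001, 0.0, -1.0]]
contact_force: [-0.2, 0.3, -4.6]
width: 0.45
gripper_force: 100.7
```

```bash
python3 - <<'E'
from h import *
s=get_state();p=s["tcp_pos"];print(s["time"],np.round(p,4),s["contact_force"],s["wrist_torque"])
a=get_image("side")
m,_=masks(a);ys,xs=np.nonzero(m[210:238,180:290]);print(xs.min()+180,xs.max()+180)
c=np.array([.6154,.0831]);y=np.radians(21.7);ax=np.array([np.cos(y),np.sin(y)]);L=lambda q:((q[:2]-c)@ax,(q[:2]-c)@[-ax[1],ax[0]])
for u in(199,xs.min()+180):
    v=np.nonzero(m[210:238,u+2])[0]+210;print(u,v.min(),v.max(),L(ray("side",[[u,v.min()+3]],.055)[0]))
print("tcp",L(p))
E
```

```text
6.1333 [0.5801 0.0516 0.0255] [-0.169976    0.33471212 -4.60713115] [ 0.0559418   0.00062817 -0.01122436]
207 271Traceback (most recent call last):
  File "<stdin>", line 7, in <module>
    return umr_minimum(a, axis, None, out, keepdims, initial, where)
ValueError: zero-size array to reduction operation minimum which has no identity
```

The end now shows at pixel x=207, about 22 mm inside the cover edge, and the grasp is within 3 mm of the tile's centre. I start the tilt with the +x end up, in two halves.

Call:
arm_command(delta_pos=[[0.7,0,-3.6],[0.8,0,-3.6],[1.0,0,-3.6],[1.1,0,-3.5],[1.3,0,-3.5],[0,0,0],[0,0,0],[0,0,0]], dr=[[0,2.5,0],[0,2.5,0],[0,2.5,0],[0,2.5,0],[0,2.5,0],[0,0,0],[0,0,0],[0,0,0]])

```text
time: 6.85
tcp_pos: [0.5832, 0.0527, 0.0436]
orientation: [[0.916, 0.345, 0.202], [0.337, -0.938, 0.074], [0.215, -0.0, -0.977]]
contact_force: [0.5, -0.7, -3.7]
width: 0.448
gripper_force: 101.0
```

Call:
arm_command(delta_pos=[[1.4,0,-3.4],[1.6,0,-3.4],[1.7,0,-3.3],[1.9,0,-3.2],[2.0,0,-3.1],[0,0,0],[0,0,0],[0,0,0],[0,0,0]], dr=[[0,2.5,0],[0,2.5,0],[0,2.5,0],[0,2.5,0],[0,2.5,0],[0,0,0],[0,0,0],[0,0,0],[0,0,0]])

```text
time: 7.6
tcp_pos: [0.5865, 0.0543, 0.0618]
orientation: [[0.851, 0.346, 0.396], [0.313, -0.938, 0.146], [0.422, -0.0, -0.907]]
contact_force: [0.0, 0.2, -4.0]
width: 0.452
gripper_force: 101.1
```

```bash
python3 - <<'E'
from h import *
s=get_state();print(s["time"],np.round(s["tcp_pos"],4),s["contact_force"],s["wrist_torque"],s["gripper_force"],np.round(s["joint_positions"],2))
a=get_image("side");cv2.imwrite("pics/l3.png",cv2.resize(a[120:285,140:320],None,fx=3.5,fy=3.5,interpolation=cv2.INTER_CUBIC))
E
```

```text
7.6 [0.5865 0.0543 0.0618] [ 0.01434655  0.17454489 -3.99992699] [-0.26667638  0.81943247  0.06776383] 101.07120037078857 [ 0.39  0.18 -0.52  2.14 -0.04  0.42 -1.29]
```

View pics/l3.png

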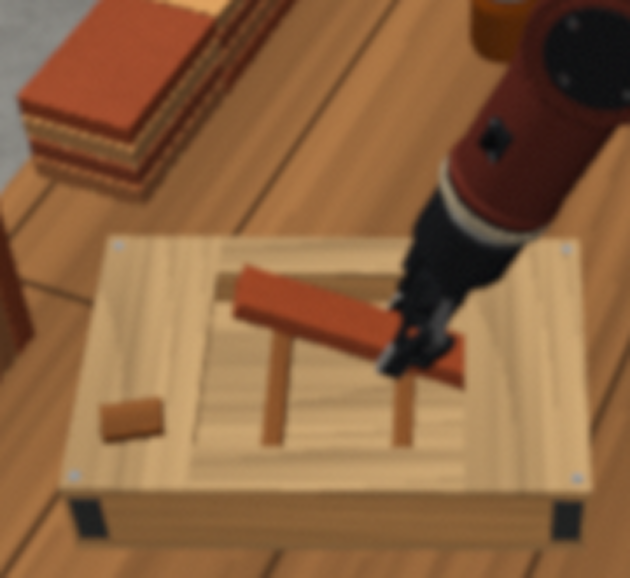

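The tile slants with its +x end well above the cut-out (picture (240,290)) and the low end under the cover, with no contact force. I draw it out along its own axis, then go straight up.

Call:
arm_command(delta_pos=[[5,0,0],[10,0,0],[10,0,0],[10,0,0],[10,0,0],[10,0,0],[10,0,0],[7,0,0],[3,0,0],[0,0,0],[0,0,0],[0,0,0]], dr=[[0,0,0],[0,0,0],[0,0,0],[0,0,0],[0,0,0],[0,0,0],[0,0,0],[0,0,0],[0,0,0],[0,0,0],[0,0,0],[0,0,0]])

```text
time: 8.65
tcp_pos: [0.6491, 0.077, 0.0929]
orientation: [[0.851, 0.345, 0.396], [0.313, -0.939, 0.146], [0.422, -0.0, -0.907]]
contact_force: [-0.3, -0.2, -4.1]
width: 0.451
gripper_force: 101.1
```

```bash
python3 - <<'E'
from h import *
s=get_state();print(s["time"],np.round(s["tcp_pos"],4),s["contact_force"],s["wrist_torque"],s["gripper_force"])
a=get_image("side");cv2.imwrite("pics/l4.png",cv2.resize(a[120:285,140:320],None,fx=3.5,fy=3.5,interpolation=cv2.INTER_CUBIC))
E
```

```text
8.65 [0.6491 0.077  0.0929] [-0.29495082 -0.15093279 -4.14025567] [-0.29378574  0.82442144  0.00390513] 101.07155084609985
```

View pics/l4.png

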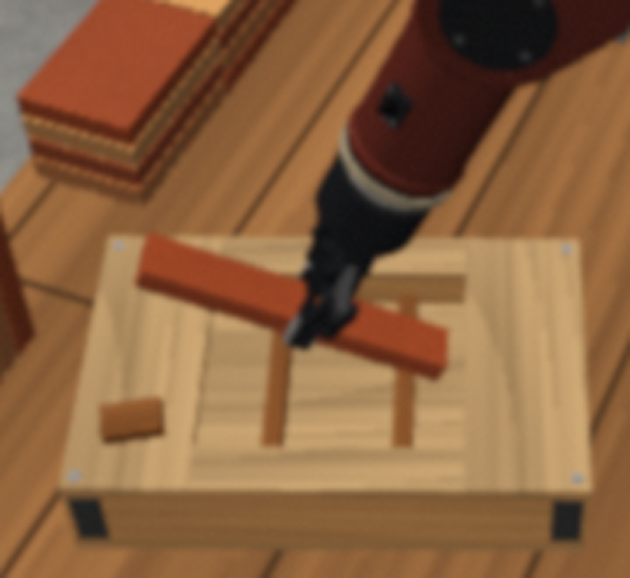

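The lower end is now inside the cut-out, clear of the cover edge. I lift, then level.

Call:
arm_command(delta_pos=[[2.1,0,-4.5],[4.2,0,-9.1],[4.2,0,-9.1],[4.2,0,-9.1],[4.2,0,-9.1],[4.2,0,-9.1],[4.2,0,-9.1],[2.1,0,-4.5],[0,0,0],[0,0,0]], dr=[[0,0,0],[0,0,0],[0,0,0],[0,0,0],[0,0,0],[0,0,0],[0,0,0],[0,0,0],[0,0,0],[0,0,0]])

```text
time: 9.53
tcp_pos: [0.6496, 0.0771, 0.1638]
orientation: [[0.85, 0.345, 0.397], [0.313, -0.939, 0.146], [0.423, 0.0, -0.906]]
contact_force: [-0.8, -0.2, -4.5]
width: 0.449
gripper_force: 101.1
```

Call:
arm_command(delta_pos=[[-2,0,1],[-2,0,1],[-2,0,1],[-2,0,0],[-2,0,0],[-3,0,0],[-3,0,0],[-3,0,0],[-3,0,0],[-3,0,0],[0,0,0],[0,0,0],[0,0,0],[0,0,0],[0,0,0],[0,0,0]], dr=[[0,-2.5,0],[0,-2.5,0],[0,-2.5,0],[0,-2.5,0],[0,-2.5,0],[0,-2.5,0],[0,-2.5,0],[0,-2.5,0],[0,-2.5,0],[0,-2.5,0],[0,0,0],[0,0,0],[0,0,0],[0,0,0],[0,0,0],[0,0,0]])

```text
time: 10.87
tcp_pos: [0.6278, 0.069, 0.1556]
orientation: [[0.939, 0.345, 0.001], [0.345, -0.939, 0.0], [0.001, 0.0, -1.0]]
contact_force: [-0.1, 0.4, -3.0]
width: 0.446
gripper_force: 101.0
```

```bash
python3 - <<'E'
from h import *
s=get_state();print(s["time"],np.round(s["tcp_pos"],4),s["contact_force"],s["wrist_torque"],s["gripper_force"],np.abs(s["joint_vel"]).max())
a=get_image("side");cv2.imwrite("pics/l5.png",cv2.resize(a[120:285,140:320],None,fx=3.5,fy=3.5,interpolation=cv2.INTER_CUBIC))
E
```

```text
10.8667 [0.6278 0.069  0.1556] [-0.14693751  0.3601502  -3.03949187] [-0.00521205  0.06589491  0.02782784] 101.01136565208435 0.004752494207681507
```

View pics/l5.png

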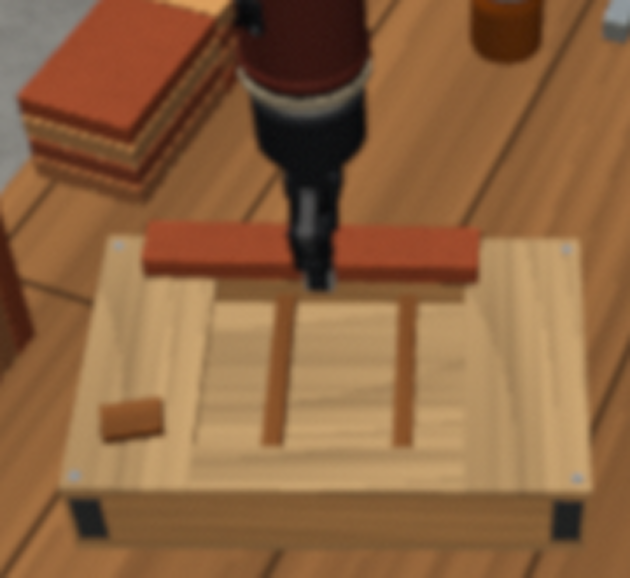

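The tile hangs level over the cut-out, about 95 mm above the cover, gripped at its middle, and the block hasn't moved. I hand it in.

```bash
python3 -c "
from station import *
print(finish_job())"
```

```text
the job is handed in; nothing more can be done
None
```

The strip tile came out slanting through the cut-out, +x end first. I handed the job in at about 11 s, with the tile held level and still about 95 mm above the cover and about 19 mm from the cut-out's centre; the hand-in gave no verdict.

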